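# Hold the exposure unit's lid at its balance point

### The job

The lid stay of the circuit-board exposure unit has been taken off and a colleague is about to screw the new one on. Move the black tweezers from the lid to the bench, laying them beside the new steel stay, then slide the red catch open and lift the lid by its black pull to the point where it balances, leaning neither shut nor back. Do not let the lid drop shut or go over backwards on the way, do not disturb the other things on the bench, and finish while still gripping the pull with the lid standing still at its balance point: do not let go.

Things in the scene. Friction and masses are not known exactly. Their poses are not given: they have to be found in the camera images.
- exposure_unit: grey exposure unit with a white lid, fixed on the bench. Origin: under its middle, z 0; x to its back (hinge side), y to its left, z up. Covers x -130 to 120, y -130 to 130 mm. Front deck (x -130 to -75) 40 mm high, timer knob and switch at its left up to 54 mm high. The shut lid covers x -75 to 112 mm from z 62 to its flat top at z 96 mm.
- lid_hinge (a point): middle of the lid's hinge line at the back of the unit (x 115.5, y 0, z 62 mm of the unit); the line runs along the unit's y axis. Same axes as the unit; does not turn with the lid.
- lid (a joint): opening angle of the lid, rad: 0 = shut, grows as the front edge swings up and back. The lid (0.5 to 0.85 kg, 34 mm thick) lies wholly above its hinge line when shut, so it balances before it is upright, at 1.40 rad (80 degrees open): below that it falls shut, beyond it falls back, to a stop at 1.9. Hinge friction is small (0.02 N m).
- lid_pull (a point): grip point on the lid's black pull, a solid lug amid the lid's front edge: 32 mm wide along the unit's y, 14 mm thick, 40 mm long; the point is 27 mm out from the lid. Shut: x -102, y 0, z 79 mm of the unit, lug pointing to the front. It swings on a 218 mm radius; at balance the lug points up. Fingers pointing down can pinch its width all the way (it turns between the pads).
- catch (a joint): travel of the red sliding catch, m: 0 = its claw hooks over a keeper on the lid, 0.020 = fully open at its end stop. It moves along the unit's -y axis (to the right), takes about 1 N and stays where it is left. Below 0.017 the claw may still block the lid.
- catch_grip (a point): middle of the graspable upper part of the catch's red thumb piece, on the right of the deck: 17 mm along the unit's x, 14 mm wide along its y, top 89 mm above the bench, free on all sides above 75 mm (below that its steel claw reaches back to the lid). The point is 81 mm above the bench (x -111, y -95 mm of the unit when hooked) and moves with the catch.
- tweezers: black tweezers, 125 x 13 x 10 mm, 18 g, at the start lying flat on the lid's top, 96 mm above the bench. Origin: underside of the middle; x runs along them, z up. Pinch them across the 13 mm width near the middle.
- lid_stay: new lid stay, folded: a flat steel link 160 x 20 x 7 mm, loose on the bench to the right (-y) of the unit. Origin: underside of the middle; x runs along it, roughly away from the robot. The bench is clear for 80 mm on its right (-y) side.
- dish: steel parts dish, 87 mm across, 14 mm high, loose on the bench behind the stay; a bystander. Origin under its middle.
- loupe_b: black watchmaker's loupe, 39 mm across, 28 mm high, loose on the bench behind the stay; a bystander. Origin under its middle.

How it is judged:
On the way, in this order (a step that is already met when the one before it is completed fails the run):
1. the tweezers lie on the bench beside the stay, let go, the lid still shut (height (world z) of tweezers below 0.02 m and horizontal distance between tweezers and lid_stay below 0.1 m and linear speed of tweezers below 0.03 m/s and contact force between the fingers and tweezers below 0.05 N and value of joint lid below 0.1 rad), for 0.2 s.
2. the catch is open and the gripper has the lid on its way up (value of joint lid above 0.5 rad and value of joint catch above 0.015 m and contact force between the fingers and lid above 0.3 N), for 0.1 s.
At the end, for the whole second after the job is handed in: the lid stands still (under 0.05 rad/s) within 0.07 rad of its balance angle of 1.40 rad, with the fingers still on it (more than 1 N); the catch is open (at least 15 mm); the tweezers lie still on the bench (origin less than 20 mm up), within 100 mm of the stay, middle to middle (value of joint lid between 1.33 and 1.47 rad and velocity of joint lid between -0.05 and 0.05 rad/s and contact force between the fingers and lid above 1 N and value of joint catch above 0.015 m and height (world z) of tweezers below 0.02 m and horizontal distance between tweezers and lid_stay below 0.1 m and linear speed of tweezers below 0.03 m/s); the arm keeps its last pose, push and grip.
It fails at once if the lid was raised with the tweezers still on it (value of joint lid above 0.15 rad and height (world z) of tweezers above 0.05 m).
It fails at once if the lid dropped shut or went over backwards (past 1.65 rad) (value of joint lid above 1.65 rad or velocity of joint lid below -2 rad/s).
It fails at once if the tweezers were dropped or flung (linear speed of tweezers above 1.2 m/s).
It fails at once if the stay, the dish or the loupe was pushed more than 30 mm (distance of any of lid_stay, dish, loupe_b from where it was at the start of the episode above 0.03 m).
It also fails if it takes over 61 s, if anything falls off the work surface, if the arm or the gripper's body presses on something with over 40 N, if the wrist force passes 120 N, or if a joint passes its speed limit or range.

### The arm

A 6-joint arm with a two-finger parallel gripper is mounted at the origin on a cart in front of the work surface, level with it; the furniture and walls round the work are solid. World frame = base frame: x ahead of the robot, y to its left, z up, the work surface at z = 0. Lengths are in m, angles in rad, forces in N, time in s.
With the tool pointing down it reaches from about 0.375 to 0.9 m from the base axis. Payload 3.1 kg.
Tool frame: the origin (TCP) lies at the centre of the arm's flange, where the gripper is bolted on; the fingertips stand robot.tip_extent ahead of it and the grasp point (between the pads) lies 164 mm ahead of it (robot.tip_extent is the distance from the TCP to the fingertips, in m); z points along the fingers, y is the line along which they close (so a half turn about z gives the same grasp; the last joint's range is limited). The gripper opens to 87 mm and grips with 3 to 60 N. Pads are 19 mm wide; open, the fingers measure 117 mm over their backs; the gripper's body (75 mm by 190 mm) begins 51 mm behind the grasp point.
Start: joints at [0.985, 0.527, 1.433, -0, 1.181, -0.178], TCP at [0.248, 0.574, 0.405] pointing down, gripper open.
Joint ranges: [-3.08, 3.08], [-0.75, 2.2], [0.22, 2.44], [-1.43, 4.57], [0, 2.65], [-2.85, 2.85]. Speed limits (rad/s): [2.79, 2.79, 3.14, 3.14, 3.14, 3.14].

### API

Orientations are given as a unit quaternion [x, y, z, w].
In Python, from rig import get_obs, camera, hand_in, cut_out, robot gives the robot as it stands.
- The arm moves only by the tool step_arm, never from a script. Its argument "rows" is a list of rows, each a list of 6 numbers: the shift along the world's x, y, z in m, then the turn, a rotation vector about the world's x, y, z in degrees. A call has 1 to 12 rows; each row shifts and turns the commanded pose from where the row before left it; what a row does not reach is not made up. A row lasts 1/8 s, in which the tool goes at most 62.5 mm and 10.7 degrees, less where a joint would pass 70% of its speed; a pose out of reach is approached as far as the arm can. A call is refused whole if a number of a shift passes 0.0625 or a number of a turn 10.7, either way. A call with a gripper value outside its range is refused whole. "jaw" is the finger opening in m, from 0 to 0.087, set as the call begins (left out, the last holds). The fingers move at their own pace and stop on an object; "squeeze" is the grip in N (left out, the last holds). Time passes only in rows, so rows that do not move let the fingers close. It gives the time, the measured TCP pose, the force, the opening and the grip force at its end, in the units of the state.
- get_obs(): the state, without advancing time (a new reading comes with each control period).
- camera(name): name is "scene" or "top" or "wrist"; returns a dict with "pixels" (480x640x3 uint8, blue, green, red), "depth" (480x640 float32, m along the optical axis (not along the pixel's ray), 0 where there is no reading), "fov_y" (degrees; the focal length in pixels is half the picture's height over the tangent of half this angle, whatever the lens; pixels are square), "cx", "cy" (the principal point, pixels), "extrinsics" (4x4, takes a point from camera to world coordinates); the wrist camera has in their place "mount" (4x4, takes a point from camera to tool coordinates, whose origin is the TCP and whose axes are the flange's). Camera axes: x right, y up, looking along -z (the intrinsics and any distortion apply to the point x, -y, -z); pixel columns grow to the right and rows downward; lengths in m; the calibration is good to about 2 mm. A picture is of the moment at which its call begins: read the wrist's pose just before it.
- hand_in(): hands the job in; it is judged then, once.
Trained networks look in the newest picture that a camera, given by its name, has taken for a name from the list of things; names that differ only in an ending like _2 or _b are one class to them, and where a whole thing is asked for, a point or a joint stands for the part that bears it (a point fixed in the world has none). Each returns a list of dicts, best first, with "confidence" (0 to 1); they miss things now and then, are a little off and sometimes report something else, mostly with a low value. They report only what shows in the picture. A call takes as long as a camera call.
- cut_out(label, camera): "region" (480x640 bool, what is visible of it) and "extent" ([centre column, centre row, width, height] in pixels, round what is visible of it).
The state is a dict: "time": time; "q": joint angles; "joint_velocities": joint speeds; "joint_torque": joint torques, N m; "position": TCP position; "tool_rot": TCP orientation; "ft_force": force on the tool from outside, world axes, zero at the start; "moment": the same for the moment, N m; "grip_width": finger opening in m; "grip_force": force on a finger pad.
Only numpy, scipy, OpenCV 4.12 (cv2) and the standard library are available. Lean on these libraries where they do the work, as an engineer would, in place of code of your own. Each camera call takes 0.05 s, during which the arm holds its last target. There are 200 camera calls.

## Working session

There is one attempt and no reset: what is moved stays moved. The work goes in short steps, Python scripts to look and compute and a tool call to move; the robot and the scene stay as the last step left them, time stands still between calls to the robot, and variables do not carry over. Pictures are saved under pics/ and viewed, at most 10 in all, crops included, and the job is handed in when it is done.

Besides the shell and the picture viewer there is one more tool, called after "Call:" by a JSON object that holds its "method" and its "body", one argument or row to a line. step_arm: Moves the arm, as the interface text tells. Its arguments: {"type":"object","properties":{"rows":{"type":"array"},"jaw":{"type":"number"},"squeeze":{"type":"number"}},"required":["rows"]}

```bash
mkdir -p pics
cat > h.py <<'E'
import numpy as np, cv2
from rig import get_obs, camera, hand_in, cut_out, robot
from scipy.spatial.transform import Rotation as R
def cloud(name):
    o=get_obs(); c=camera(name); d=c["depth"]; H,W=d.shape
    f=H/2/np.tan(np.radians(c["fov_y"])/2)
    v,u=np.mgrid[0:H,0:W]
    P=np.stack([(u-c["cx"])/f*d,-(v-c["cy"])/f*d,-d],-1)
    if "extrinsics" in c: T=np.array(c["extrinsics"])
    else:
        T=np.eye(4);T[:3,:3]=R.from_quat(o["tool_rot"]).as_matrix();T[:3,3]=o["position"];T=T@np.array(c["mount"])
    X=P@T[:3,:3].T+T[:3,3]; X[d==0]=np.nan
    return c,X
E
python3 - <<'E'
from h import *
o=get_obs(); print(o, robot.tip_extent)
for n in ("scene","top"):
    c,X=cloud(n); print(n,c.keys()); cv2.imwrite(f"pics/{n}0.png",c["pixels"])
    for l in ("tweezers","lid_stay","dish","loupe_b","exposure_unit","lid_pull","catch_grip"):
        for r in cut_out(l,n)[:2]:
            p=X[r["region"]]; p=p[~np.isnan(p[:,0])]
            print(l,round(r["confidence"],2),np.round(r["extent"]),len(p),np.round(np.median(p,0),3) if len(p) else None, np.round(p.min(0),3),np.round(p.max(0),3))
E
```

```text
{'time': 0.0, 'q': array([ 9.84496493e-01,  5.28466624e-01,  1.43389355e+00,  1.60328823e-05,
        1.18143225e+00, -1.78519321e-01]), 'joint_velocities': array([ 0.00052004, -0.00072219,  0.00109813, -0.00087944,  0.00019339,
        0.00043739]), 'joint_torque': array([ 3.84766763e-04, -4.40044641e+01, -1.76594245e+01,  6.33439980e-02,
        5.83189214e-02, -1.86041143e-04]), 'position': array([0.24764633, 0.57346759, 0.40377372]), 'tool_rot': array([ 2.02483394e-01,  9.79285079e-01, -1.01767051e-03, -4.17306852e-04]), 'ft_force': array([-0.01563202,  0.79876088,  0.59340247]), 'moment': array([-0.00339686,  0.06720057, -0.0188691 ]), 'grip_force': 0.0, 'grip_width': 0.08702717978449015} 0.1822
scene dict_keys(['pixels', 'depth', 'fov_y', 'cx', 'cy', 'extrinsics'])
tweezers 0.75 [218. 206.  52.  28.] 405 [0.533 0.352 0.1  ] [0.479 0.331 0.092] [0.593 0.375 0.108]
lid_stay 0.95 [394. 346.  47.  68.] 675 [ 0.458 -0.054  0.003] [ 0.383 -0.068 -0.004] [ 0.55  -0.042  0.01 ]
dish 0.76 [432. 274.  49.  37.] 1230 [ 0.653 -0.047  0.003] [ 0.6   -0.091 -0.004] [ 0.703 -0.006  0.017]
lou
[... 630 characters left out ...]
 19 [0.573 0.339 0.104] [0.566 0.335 0.091] [0.581 0.343 0.109]
lid_stay 0.93 [391. 262.  10.  62.] 325 [ 0.465 -0.053  0.005] [ 0.388 -0.064 -0.006] [ 0.541 -0.044  0.014]
dish 0.71 [388. 187.  33.  34.] 931 [ 0.648 -0.049  0.003] [ 0.605 -0.089 -0.008] [ 0.69  -0.008  0.022]
loupe_b 0.54 [426. 191.  12.  17.] 177 [ 0.644 -0.137  0.022] [ 0.628 -0.158  0.001] [ 0.661 -0.121  0.034]
exposure_unit 0.63 [242. 243. 146. 135.] 12269 [0.5   0.294 0.095] [ 0.347  0.131 -0.009] [0.671 0.476 0.112]
lid_pull 0.9 [238. 233. 133. 110.] 9396 [0.523 0.299 0.096] [ 0.398  0.154 -0.001] [0.658 0.454 0.112]
catch_grip 0.71 [292. 269.  19.  16.] 198 [0.453 0.177 0.075] [0.432 0.157 0.038] [0.47  0.205 0.096]
```

Run:
```python
import cv2,numpy as np
a=cv2.imread("pics/scene0.png");b=cv2.imread("pics/top0.png")
A=cv2.resize(a[150:400,130:530],(800,500));B=cv2.resize(b[150:310,150:450],(800,427))
cv2.imwrite("pics/a.png",A);cv2.imwrite("pics/b.png",B)
```

```text
(no output)
```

View pics/a.png

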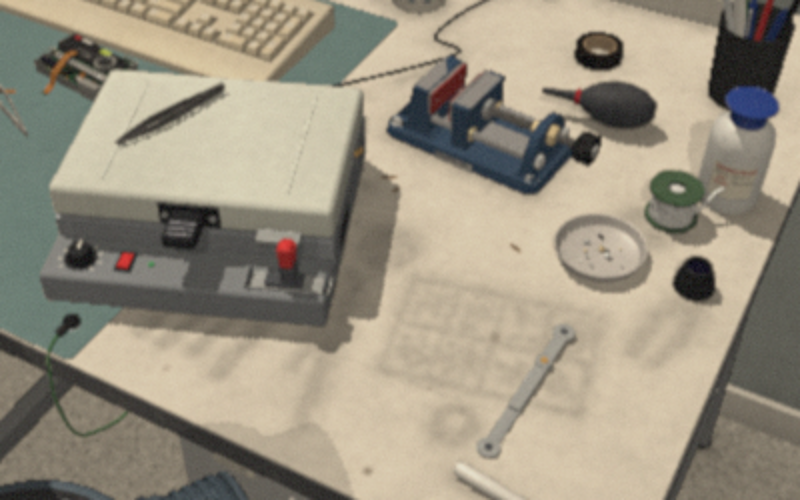

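View pics/b.png

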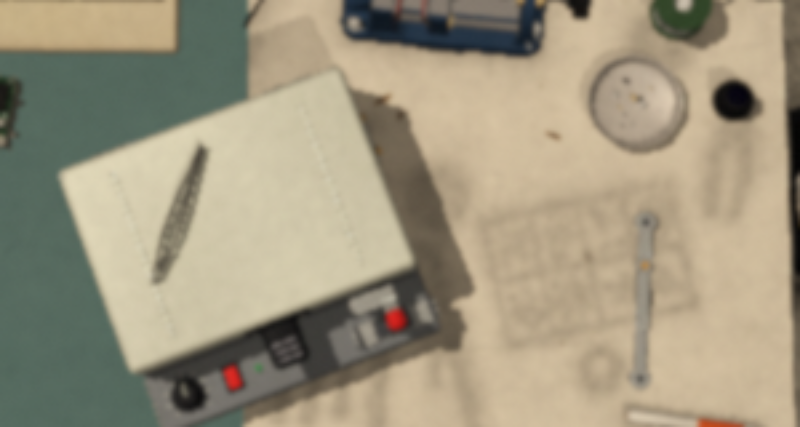

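Scene: the unit is yawed about 20°, with the tweezers on the left half of the lid (top crop (155,280)–(203,148)), the pull at (285,340) and the red catch at (395,320). The stay is at (643,300), with free bench to its right. Next I fit the poses.

```bash
cat >> h.py <<'E'
def fitunit(X):
    m=(np.abs(X[...,2]-.096)<.012)&(X[...,0]>.3)&(X[...,0]<.75)&(X[...,1]>.1)&(X[...,1]<.5)
    m=cv2.morphologyEx(m.astype(np.uint8),cv2.MORPH_OPEN,np.ones((7,7)))
    n,l,s,_=cv2.connectedComponentsWithStats(m); k=1+np.argmax(s[1:,4]); m=l==k
    p=X[m][:,:2].astype(np.float32)
    return cv2.minAreaRect(p), np.median(X[m][:,2]), m
E
python3 - <<'E'
from h import *
for n in ("top","scene"):
    c,X=cloud(n); r,z,m=fitunit(X); print(n,r,z,m.sum())
    g=cv2.cvtColor(c["pixels"],cv2.COLOR_BGR2GRAY)
    mm=cv2.erode(cv2.morphologyEx(m.astype(np.uint8),cv2.MORPH_CLOSE,np.ones((25,25))),np.ones((7,7)))>0
    t=mm&(g<130); p=X[t]; p=p[~np.isnan(p[:,0])]; q=cv2.minAreaRect(p[:,:2].astype(np.float32)); print("tw",len(p),p.mean(0),q)
    s=cut_out("lid_stay",n)[0]["region"]; p=X[s]; p=p[~np.isnan(p[:,0])];print("stay",cv2.minAreaRect(p[:,:2].astype(np.float32)))
    hsv=cv2.cvtColor(c["pixels"],cv2.COLOR_BGR2HSV); s=((hsv[...,0]<8)|(hsv[...,0]>172))&(hsv[...,1]>150)&(X[...,2]>.06)&(X[...,0]<.6)&(X[...,0]>.35)&(X[...,1]>.1)&(X[...,1]<.5)
    p=X[s];print("red",len(p),np.round([p.min(0),np.median(p,0),p.max(0)],3))
E
```

```text
top ((0.526078462600708, 0.30291905999183655), (0.19463199377059937, 0.2607923150062561), 20.7972469329834) 0.09574698439707663 9031
tw 265 [0.53367391 0.34965884 0.09813917] ((0.49939942359924316, 0.335498183965683), (0.1587565839290619, 0.08294568955898285), 25.12976837158203)
stay ((0.465790718793869, -0.05380772799253464), (0.01759474165737629, 0.15657442808151245), 87.16439819335938)
red 46 [[0.434 0.161 0.078]
 [0.442 0.167 0.088]
 [0.45  0.177 0.095]]
scene ((0.525856077671051, 0.30142372846603394), (0.19346609711647034, 0.2602865695953369), 21.431427001953125) 0.09498020500790927 8945
tw 424 [0.52166821 0.34214058 0.0994465 ] ((0.4926913380622864, 0.3274270296096802), (0.16520246863365173, 0.09701459854841232), 33.66026306152344)
stay ((0.4642482101917267, -0.054481640458106995), (0.021006949245929718, 0.16290323436260223), 88.05663299560547)
red 110 [[0.432 0.158 0.068]
 [0.436 0.165 0.084]
 [0.448 0.175 0.091]]
```

Call:
{"method": "step_arm", "body": {
  "rows": [
    [0.046, -0.037, 0, 0, 0, 0],
    [0.046, -0.037, 0, 0, 0, 0],
    [0.046, -0.037, 0, 0, 0, 0],
    [0.046, -0.037, 0, 0, 0, 0],
    [0.046, -0.037, 0, 0, 0, 0],
    [0.046, -0.037, 0, 0, 0, 0],
    [0, 0, 0, 0, 0, 0],
    [0, 0, 0, 0, 0, 0]
  ],
  "jaw": 0.05
}}

```text
time: 2.0
position: [0.5237, 0.3516, 0.4045]
tool_rot: [0.203, 0.979, -0.0, -0.001]
ft_force: [0.1, 0.8, 0.1]
grip_width: 0.0502
grip_force: 0.0
```

Run:
```python
from h import *
c,X=cloud("wrist"); cv2.imwrite("pics/w1.png",c["pixels"]); print(np.round(c["mount"],3))
for r in cut_out("tweezers","wrist")[:3]:
    p=X[r["region"]]; p=p[~np.isnan(p[:,0])]
    if not len(p): print(r["extent"]);continue
    print(r["confidence"],r["extent"],len(p),np.median(p,0),p.mean(0),cv2.minAreaRect(p[:,:2].astype(np.float32)))
```

```text
[[ 0.001  0.958  0.286  0.08 ]
 [ 1.    -0.    -0.001 -0.001]
 [-0.001  0.286 -0.958  0.021]
 [ 0.     0.     0.     1.   ]]
0.73 [323.3, 240.9, 23.2, 159.4] 311 [0.53530699 0.34572435 0.10393453] [0.52946406 0.35131144 0.10320648] ((0.5295300483703613, 0.3518722355365753), (0.011938866227865219, 0.1237005889415741), 69.25190734863281)
```

View pics/w1.png

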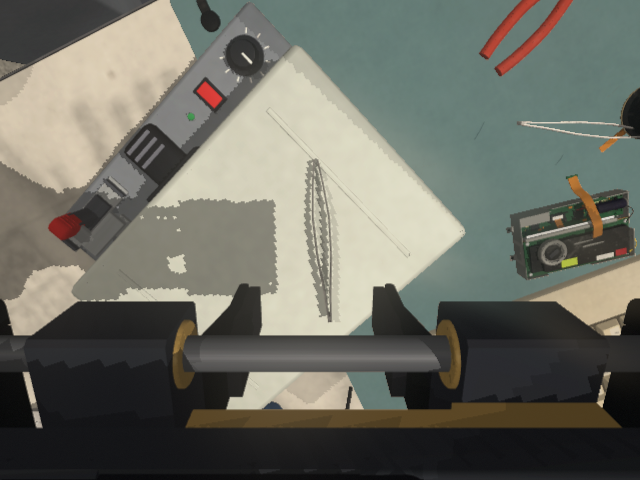

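Wrist view: the tweezers lie between (315,160) and (330,320). Their centre is (0.5295, 0.352), top about 0.104 (expected 0.106), with the width along 69°.

Call:
{"method": "step_arm", "body": {
  "rows": [
    [0.006, 0.0005, -0.03, 0, 0, 2.6],
    [0, 0, -0.04, 0, 0, 0],
    [0, 0, -0.03, 0, 0, 0],
    [0, 0, -0.015, 0, 0, 0],
    [0, 0, -0.008, 0, 0, 0],
    [0, 0, 0, 0, 0, 0],
    [0, 0, 0, 0, 0, 0]
  ],
  "jaw": 0.04
}}

```text
time: 2.98
position: [0.5302, 0.3525, 0.283]
tool_rot: [0.18, 0.984, 0.001, 0.001]
ft_force: [0.6, 0.5, 0.0]
grip_width: 0.0397
grip_force: 0.0
```

Call:
{"method": "step_arm", "body": {
  "rows": [
    [0, 0, 0, 0, 0, 0],
    [0, 0, 0, 0, 0, 0],
    [0, 0, 0, 0, 0, 0],
    [0, 0, 0, 0, 0, 0],
    [0, 0, 0, 0, 0, 0]
  ],
  "jaw": 0,
  "squeeze": 8
}}

```text
time: 3.6
position: [0.5299, 0.3522, 0.2819]
tool_rot: [0.18, 0.984, 0.0, 0.0]
ft_force: [0.1, 0.7, 0.9]
grip_width: 0.0123
grip_force: 8.0
```

Call:
{"method": "step_arm", "body": {
  "rows": [
    [0, 0, 0.02, 0, 0, 0],
    [0, 0, 0.04, 0, 0, 0],
    [-0.0065, -0.0466, 0.01, 0, 0, 1.8],
    [-0.0065, -0.0466, 0, 0, 0, 1.8],
    [-0.0065, -0.0466, 0, 0, 0, 1.8],
    [-0.0065, -0.0466, 0, 0, 0, 1.8],
    [-0.0065, -0.0466, 0, 0, 0, 1.8],
    [-0.0065, -0.0466, 0, 0, 0, 1.8],
    [-0.0065, -0.0466, 0, 0, 0, 1.8],
    [-0.0065, -0.0466, 0, 0, 0, 1.8],
    [-0.0065, -0.0466, 0, 0, 0, 1.8],
    [-0.0065, -0.0466, 0, 0, 0, 1.8]
  ]
}}

```text
time: 5.1
position: [0.4645, -0.1153, 0.3519]
tool_rot: [0.024, 1.0, -0.0, 0.0]
ft_force: [0.7, 0.2, -0.4]
grip_width: 0.012
grip_force: 8.0
```

Call:
{"method": "step_arm", "body": {
  "rows": [
    [0, 0, -0.05, 0, 0, 0],
    [0, 0, -0.05, 0, 0, 0],
    [0, 0, -0.03, 0, 0, 0],
    [0, 0, -0.015, 0, 0, 0],
    [0, 0, 0, 0, 0, 0],
    [0, 0, 0, 0, 0, 0]
  ]
}}

```text
time: 5.85
position: [0.4653, -0.1139, 0.2077]
tool_rot: [0.024, 1.0, -0.0, 0.001]
ft_force: [0.2, 0.1, 0.3]
grip_width: 0.0123
grip_force: 8.0
```

Run:
```python
from h import *
o=get_obs();print(o["time"],o["position"],o["grip_width"],o["grip_force"])
c,X=cloud("wrist"); cv2.imwrite("pics/w2.png",c["pixels"])
for l in ("lid_stay","tweezers"):
  for r in cut_out(l,"wrist")[:1]:
    p=X[r["region"]]; p=p[~np.isnan(p[:,0])]
    print(l,r["confidence"],len(p),len(p) and (np.median(p,0),p.min(0),p.max(0)))
```

```text
5.85 [ 0.46529791 -0.11387315  0.20769265] 0.012265347360951763 7.972898036241531
lid_stay 0.8 5185 (array([ 0.4209132 , -0.05243247,  0.00194507]), array([ 0.38320638, -0.06043028, -0.00229123]), array([ 0.47350267, -0.04021793,  0.00610305]))
```

View pics/w2.png

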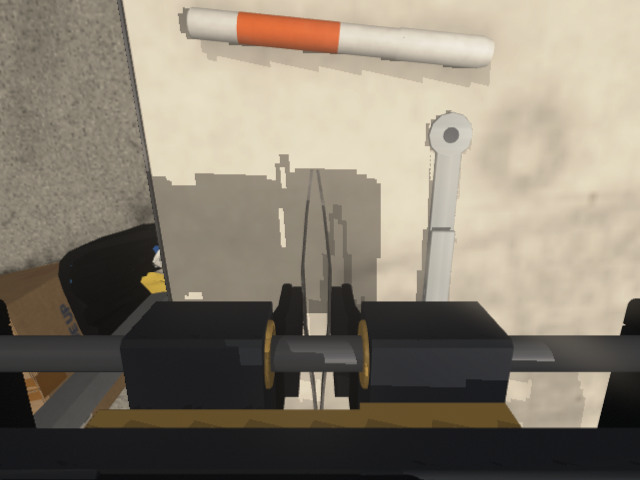

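The tweezers are held between the pads (tip at (315,170)). The stay is clear at column 440.

Call:
{"method": "step_arm", "body": {
  "rows": [
    [0, 0, -0.012, 0, 0, 0],
    [0, 0, -0.008, 0, 0, 0],
    [0, 0, -0.001, 0, 0, 0],
    [0, 0, 0, 0, 0, 0],
    [0, 0, 0, 0, 0, 0]
  ]
}}

```text
time: 6.62
position: [0.4648, -0.1138, 0.1855]
tool_rot: [0.024, 1.0, 0.0, -0.0]
ft_force: [0.7, -0.1, -0.1]
grip_width: 0.0121
grip_force: 8.0
```

Call:
{"method": "step_arm", "body": {
  "rows": [
    [0, 0, 0, 0, 0, 0],
    [0, 0, 0, 0, 0, 0],
    [0, 0, 0, 0, 0, 0],
    [0, 0, 0, 0, 0, 0]
  ],
  "jaw": 0.035
}}

```text
time: 7.12
position: [0.4648, -0.1137, 0.1857]
tool_rot: [0.024, 1.0, -0.0, 0.0]
ft_force: [0.0, 0.1, -0.1]
grip_width: 0.0339
grip_force: 0.0
```

Call:
{"method": "step_arm", "body": {
  "rows": [
    [0, 0, 0.02, 0, 0, 0],
    [0, 0, 0.05, 0, 0, 0],
    [0, 0, 0.06, 0, 0, 0],
    [0, 0, 0.06, 0, 0, 0],
    [0, 0, 0, 0, 0, 0]
  ]
}}

```text
time: 7.75
position: [0.4659, -0.1141, 0.3802]
tool_rot: [0.024, 1.0, -0.003, 0.005]
ft_force: [0.5, -0.2, 0.4]
grip_width: 0.0353
grip_force: 0.0
```

Run:
```python
from h import *
o=get_obs();print(o["time"],o["position"],o["q"])
c,X=cloud("wrist"); cv2.imwrite("pics/w3.png",c["pixels"])
for l in ("lid_stay","tweezers"):
  for r in cut_out(l,"wrist")[:1]:
    p=X[r["region"]]; p=p[~np.isnan(p[:,0])]
    print(l,r["confidence"],len(p),len(p) and (np.median(p,0),p.min(0),p.max(0)))
```

```text
7.75 [ 0.46590519 -0.11413336  0.3802421 ] [-4.73758053e-01  3.67754362e-01  1.81882990e+00 -1.09691668e-05
  9.43520307e-01 -1.99666746e+00]
lid_stay 0.71 2551 (array([ 0.45518744, -0.05331852,  0.00351439]), array([ 0.38311176, -0.06652998, -0.0021468 ]), array([ 0.54346751, -0.03950155,  0.00774408]))
tweezers 0.76 144 (array([ 0.48269591, -0.11625297,  0.00822749]), array([ 0.40430897, -0.11940609, -0.00140364]), array([ 0.52562481, -0.10652846,  0.01089618]))
```

Call:
{"method": "step_arm", "body": {
  "rows": [
    [-0.0043, 0.0468, 0, 0, 0, 3.95],
    [-0.0043, 0.0468, 0, 0, 0, 3.95],
    [-0.0043, 0.0468, 0, 0, 0, 3.95],
    [-0.0043, 0.0468, 0, 0, 0, 3.95],
    [-0.0043, 0.0468, 0, 0, 0, 3.95],
    [-0.0043, 0.0468, 0, 0, 0, 3.95],
    [0, 0, 0, 0, 0, 0],
    [0, 0, 0, 0, 0, 0]
  ],
  "jaw": 0.06
}}

```text
time: 8.9
position: [0.4386, 0.1669, 0.3742]
tool_rot: [-0.182, 0.983, -0.0, -0.002]
ft_force: [-0.1, 0.1, -0.1]
grip_width: 0.06
grip_force: 0.0
```

```bash
cat > w.py <<'E'
from h import *
import sys
o=get_obs();y=R.from_quat(o["tool_rot"]).as_matrix()[:,1];print(o["time"],o["position"],np.degrees(np.arctan2(y[1],y[0])))
c,X=cloud("wrist"); cv2.imwrite(sys.argv[1],c["pixels"])
hsv=cv2.cvtColor(c["pixels"],cv2.COLOR_BGR2HSV)
s=((hsv[...,0]<8)|(hsv[...,0]>172))&(hsv[...,1]>140)&(X[...,2]>.065)&(X[...,2]<.11)&(X[...,1]<.25)
p=X[s];print("red",len(p)); 
if len(p): print(np.round([np.percentile(p,2,axis=0),np.median(p,0),np.percentile(p,98,axis=0)],4),cv2.minAreaRect(p[p[:,2]>.083][:,:2].astype(np.float32)))
E
python3 w.py pics/w4.png
```

```text
8.9 [0.43862393 0.16686786 0.37416988] 110.95892763014938
red 539
[[0.4322 0.16   0.0712]
 [0.4385 0.1669 0.0868]
 [0.4481 0.1752 0.0891]] ((0.4404304623603821, 0.16776889562606812), (0.015958629548549652, 0.015003002248704433), 20.45465660095215)
```

View pics/w4.png

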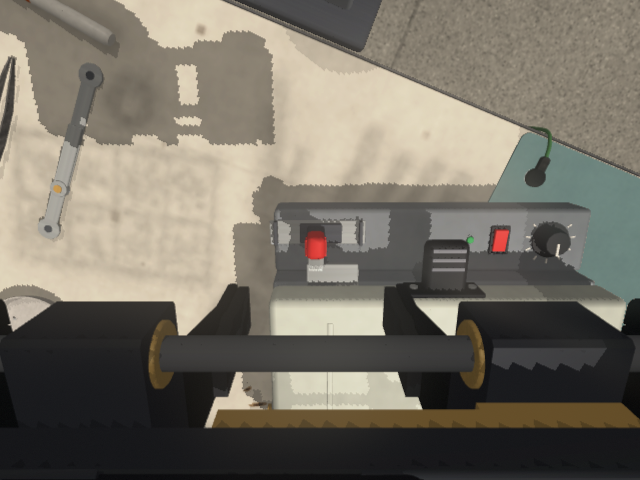

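The red catch is at (316,245) and the pull at (445,265). The catch centre is (0.4402, 0.1674), which matches the unit fit; now I descend on it.

Call:
{"method": "step_arm", "body": {
  "rows": [
    [0.0016, 0.0005, -0.03, 0, 0, 0],
    [0, 0, -0.04, 0, 0, 0],
    [0, 0, -0.028, 0, 0, 0],
    [0, 0, -0.012, 0, 0, 0],
    [0, 0, -0.004, 0, 0, 0],
    [0, 0, 0, 0, 0, 0],
    [0, 0, 0, 0, 0, 0]
  ],
  "jaw": 0.04
}}

```text
time: 9.82
position: [0.441, 0.1675, 0.2626]
tool_rot: [-0.182, 0.983, -0.0, 0.001]
ft_force: [0.4, 0.5, -0.0]
grip_width: 0.0402
grip_force: 0.0
```

Call:
{"method": "step_arm", "body": {
  "rows": [
    [0, 0, 0, 0, 0, 0],
    [0, 0, 0, 0, 0, 0],
    [0, 0, 0, 0, 0, 0],
    [0, 0, 0, 0, 0, 0],
    [0, 0, 0, 0, 0, 0]
  ],
  "jaw": 0,
  "squeeze": 8
}}

```text
time: 10.45
position: [0.4407, 0.1675, 0.2619]
tool_rot: [-0.182, 0.983, -0.0, 0.0]
ft_force: [-0.4, -0.5, 2.0]
grip_width: 0.0142
grip_force: 8.0
```

Call:
{"method": "step_arm", "body": {
  "rows": [
    [0.0014, -0.0037, 0, 0, 0, 0],
    [0.0014, -0.0037, 0, 0, 0, 0],
    [0.0014, -0.0037, 0, 0, 0, 0],
    [0.0014, -0.0037, 0, 0, 0, 0],
    [0.0011, -0.0028, 0, 0, 0, 0],
    [0.0008, -0.0021, 0, 0, 0, 0],
    [0, 0, 0, 0, 0, 0],
    [0, 0, 0, 0, 0, 0]
  ]
}}

```text
time: 11.45
position: [0.448, 0.1484, 0.2619]
tool_rot: [-0.181, 0.983, 0.001, 0.0]
ft_force: [-0.9, 4.4, 4.8]
grip_width: 0.0142
grip_force: 8.0
```

Call:
{"method": "step_arm", "body": {
  "rows": [
    [0, 0, 0, 0, 0, 0],
    [0, 0, 0, 0, 0, 0],
    [0, 0, 0, 0, 0, 0],
    [0, 0, 0.02, 0, 0, 0],
    [0, 0, 0.04, 0, 0, 0],
    [0, 0, 0.04, 0, 0, 0],
    [-0.0112, 0.0369, 0, 0, 0, 0],
    [-0.0112, 0.0369, 0, 0, 0, 0],
    [-0.0112, 0.0369, 0, 0, 0, 0],
    [0, 0, 0, 0, 0, 0],
    [0, 0, 0, 0, 0, 0]
  ],
  "jaw": 0.04
}}

```text
time: 12.82
position: [0.4145, 0.2582, 0.3615]
tool_rot: [-0.182, 0.983, -0.0, -0.0]
ft_force: [-0.3, 0.0, -0.2]
grip_width: 0.0401
grip_force: 0.0
```

```bash
python3 w.py pics/w5.png
python3 - <<'E'
from h import *
c,X=cloud("wrist"); p=X[..., :][(X[...,2]>.07)&(X[...,2]<.092)&(c["pixels"].max(-1)<75)]
u=np.array([np.cos(np.radians(21)),np.sin(np.radians(21))]);q=(p[:,:2]-[.509,.2955])@np.array([[u[0],-u[1]],[u[1],u[0]]])
k=(q[:,0]<-85)&(q[:,0]>-120)&(abs(q[:,1])<.05) if 0 else (q[:,0]<-.085)&(q[:,0]>-.125)&(abs(q[:,1])<.05)
print(k.sum(),np.percentile(q[k],[1,50,99],axis=0),np.median(p[k],0))
E
```

```text
12.825 [0.41449915 0.25824875 0.3615488 ] 110.97174179007192
red 717
[[0.4391 0.1433 0.0701]
 [0.4456 0.1517 0.0863]
 [0.4549 0.1581 0.0889]] ((0.44794735312461853, 0.14968416094779968), (0.01657062955200672, 0.015358520671725273), 22.24650001525879)
1225 [[-0.11316057 -0.01487129]
 [-0.1017094  -0.00100919]
 [-0.08545173  0.01628128]] [0.41503687 0.25860315 0.08430549]
```

View pics/w5.png

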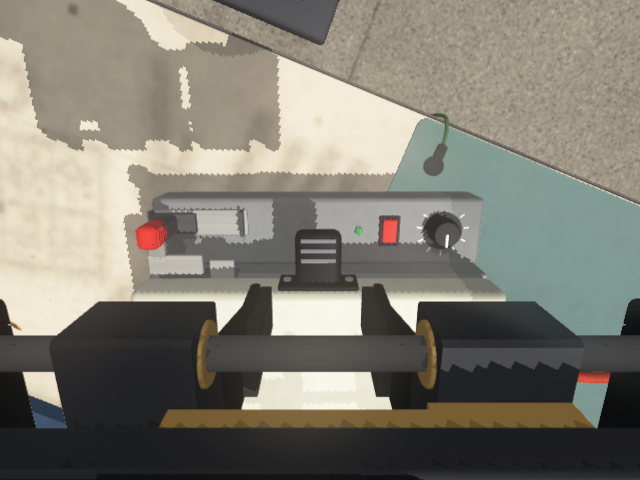

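The catch is open by 19.3 mm (red at (150,236)). The pull is centred at (318,255), world (0.4145, 0.2588), as predicted.

Call:
{"method": "step_arm", "body": {
  "rows": [
    [0, 0.0005, -0.03, 0, 0, 0],
    [0, 0, -0.04, 0, 0, 0],
    [0, 0, -0.03, 0, 0, 0],
    [0, 0, -0.013, 0, 0, 0],
    [0, 0, -0.005, 0, 0, 0],
    [0, 0, 0, 0, 0, 0],
    [0, 0, 0, 0, 0, 0]
  ],
  "jaw": 0.05
}}

```text
time: 13.8
position: [0.4149, 0.2591, 0.2447]
tool_rot: [-0.182, 0.983, 0.0, 0.001]
ft_force: [1.0, 0.0, -0.1]
grip_width: 0.0503
grip_force: 0.0
```

Call:
{"method": "step_arm", "body": {
  "rows": [
    [0, 0, 0, 0, 0, 0],
    [0, 0, 0, 0, 0, 0],
    [0, 0, 0, 0, 0, 0],
    [0, 0, 0, 0, 0, 0]
  ],
  "jaw": 0,
  "squeeze": 25
}}

```text
time: 14.3
position: [0.4145, 0.2592, 0.244]
tool_rot: [-0.182, 0.983, 0.0, 0.0]
ft_force: [-0.7, 1.2, 3.2]
grip_width: 0.0318
grip_force: 25.0
```

Run:
```python
import numpy as np
a0=np.arctan2(17,217.5);th=np.radians(np.r_[0:81:2,80])
y=np.radians(21);f=lambda t:np.array([115.5-218*np.cos(t+a0),62+218*np.sin(t+a0)])
N=20
ts=np.radians(80)*(np.arange(N+1)/N);P=np.array([f(t) for t in ts])/1000
d=np.diff(P,axis=0);print(np.round(np.c_[d[:,0]*np.cos(y),d[:,0]*np.sin(y),d[:,1]],4).tolist());print(P[[0,-1]])
```

```text
[[0.0016, 0.0006, 0.0151], [0.0026, 0.001, 0.015], [0.0035, 0.0014, 0.0147], [0.0045, 0.0017, 0.0144], [0.0054, 0.0021, 0.0141], [0.0063, 0.0024, 0.0136], [0.0072, 0.0028, 0.0131], [0.008, 0.0031, 0.0125], [0.0088, 0.0034, 0.0119], [0.0096, 0.0037, 0.0112], [0.0103, 0.004, 0.0105], [0.011, 0.0042, 0.0097], [0.0116, 0.0044, 0.0088], [0.0121, 0.0046, 0.008], [0.0126, 0.0048, 0.007], [0.013, 0.005, 0.0061], [0.0134, 0.0051, 0.0051], [0.0137, 0.0053, 0.0041], [0.0139, 0.0053, 0.003], [0.0141, 0.0054, 0.002]]
[[-0.10183714  0.07898727]
 [ 0.094489    0.27898511]]
```

Call:
{"method": "step_arm", "body": {
  "rows": [
    [0.0005, 0.0002, 0.005, 0, 0, 0],
    [0.0011, 0.0004, 0.0101, 0, 0, 0],
    [0.0026, 0.001, 0.015, 0, 0, 0],
    [0.0035, 0.0014, 0.0147, 0, 0, 0],
    [0.0045, 0.0017, 0.0144, 0, 0, 0],
    [0.0054, 0.0021, 0.0141, 0, 0, 0],
    [0.0063, 0.0024, 0.0136, 0, 0, 0],
    [0.0072, 0.0028, 0.0131, 0, 0, 0],
    [0.004, 0.0015, 0.0063, 0, 0, 0],
    [0, 0, 0, 0, 0, 0]
  ]
}}

```text
time: 15.55
position: [0.4486, 0.2723, 0.3501]
tool_rot: [-0.182, 0.983, -0.0, -0.001]
ft_force: [-3.4, 0.7, -2.0]
grip_width: 0.0318
grip_force: 25.0
```

Call:
{"method": "step_arm", "body": {
  "rows": [
    [0.004, 0.0016, 0.0062, 0, 0, 0],
    [0.0088, 0.0034, 0.0119, 0, 0, 0],
    [0.0096, 0.0037, 0.0112, 0, 0, 0],
    [0.0103, 0.004, 0.0105, 0, 0, 0],
    [0.011, 0.0042, 0.0097, 0, 0, 0],
    [0.0116, 0.0044, 0.0088, 0, 0, 0],
    [0.0121, 0.0046, 0.008, 0, 0, 0],
    [0.0063, 0.0024, 0.0035, 0, 0, 0],
    [0, 0, 0, 0, 0, 0],
    [0, 0, 0, 0, 0, 0]
  ]
}}

```text
time: 16.8
position: [0.523, 0.3009, 0.4211]
tool_rot: [-0.182, 0.983, 0.0, -0.0]
ft_force: [-4.8, -0.6, 5.8]
grip_width: 0.0318
grip_force: 25.0
```

```bash
cat > lid.py <<'E'
from h import *
import sys
o=get_obs();print(o["time"],o["position"],o["ft_force"],o["moment"],o["grip_width"])
u=np.array([np.cos(np.radians(21)),np.sin(np.radians(21))]); h=np.array([.509,.2955])+.1155*u
for n in ("scene","top"):
    c,X=cloud(n); cv2.imwrite(f"pics/{sys.argv[1]}{n}.png",c["pixels"])
    a=-((X[...,:2]-h)@u); z=X[...,2]-.062; lat=(X[...,:2]-h)@[-u[1],u[0]]
    w=(np.abs(lat)<.13)&(np.abs(lat)>.06)&(z>.05)&(np.hypot(a,z)<.20)&(a>-.1)&(c["pixels"].min(-1)>90)
    if w.sum()<50: print(n,w.sum());continue
    p=np.c_[a[w],z[w]]; best=None; rg=np.random.default_rng(0)
    for _ in range(300):
        i=p[rg.choice(len(p),2,False)]; d=i[1]-i[0]; L=np.hypot(*d)
        if L<.04: continue
        d/=L; k=np.abs((p-i[0])@[-d[1],d[0]])<.003
        if best is None or k.sum()>best.sum(): best=k
    v=np.linalg.svd(p[best]-p[best].mean(0),full_matrices=False)[2][0]; v*=np.sign(v[1]) or 1
    nn=p[best].mean(0)@[-v[1],v[0]]
    print(n,len(p),best.sum(),"lid rad",np.arctan2(v[1],v[0]),"offset",nn)
E
python3 lid.py m
```

```text
16.8 [0.52296443 0.30089192 0.42112647] [-4.80841936 -0.6430678   5.79103938] [0.00561281 0.96067319 0.04438887] 0.03179689773537335
scene 1891 723 lid rad 1.0102090836213486 offset 0.0004294424639399719
top 869 539 lid rad 0.9885964547537194 offset 0.0367850419927304
```

Call:
{"method": "step_arm", "body": {
  "rows": [
    [0.0063, 0.0024, 0.0035, 0, 0, 0],
    [0.013, 0.005, 0.0061, 0, 0, 0],
    [0.0134, 0.0051, 0.0051, 0, 0, 0],
    [0.0137, 0.0053, 0.0041, 0, 0, 0],
    [0.007, 0.0027, 0.0016, 0, 0, 0],
    [0.0069, 0.0026, 0.0014, 0, 0, 0],
    [0.0047, 0.0018, 0.0008, 0, 0, 0],
    [0.0047, 0.0018, 0.0007, 0, 0, 0],
    [0.0047, 0.0018, 0.0006, 0, 0, 0],
    [0, 0, 0, 0, 0, 0],
    [0, 0, 0, 0, 0, 0],
    [0, 0, 0, 0, 0, 0]
  ]
}}

```text
time: 18.4
position: [0.5982, 0.3298, 0.4453]
tool_rot: [-0.182, 0.983, 0.001, 0.002]
ft_force: [-1.4, 1.2, 5.1]
grip_width: 0.0317
grip_force: 25.0
```

```bash
python3 lid.py n
python3 - <<'E'
from h import *
c,X=cloud("top")
for l in ("tweezers","lid_stay","catch_grip"):
    for r in cut_out(l,"top")[:1]:
        p=X[r["region"]];p=p[~np.isnan(p[:,0])];print(l,r["confidence"],np.median(p,0))
A=cv2.imread("pics/nscene.png")
cv2.imwrite("pics/nv.png",cv2.resize(A[100:400,130:530],(800,600)))
E
```

```text
18.4 [0.5981629  0.32979217 0.44529643] [-1.43022788  1.15790526  5.13492053] [0.2436972  0.52029088 0.03668268] 0.03171742145400484
scene 2213 1346 lid rad 1.3907163386770975 offset 0.0019042139106118204
top 340 77 lid rad 1.604570334510761 offset -0.025609873429571536
lid_stay 0.77 [ 0.45745688 -0.05336035  0.00404203]
catch_grip 0.55 [0.45990417 0.15922723 0.07426178]
```

View pics/nv.png

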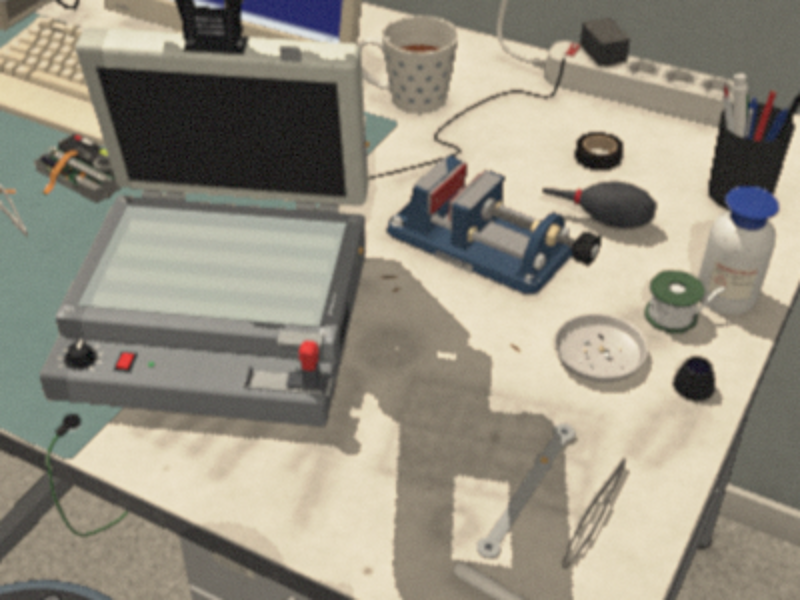

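The lid stands open at about 1.39–1.40 rad by both the picture and the arm's kinematics. The catch is open at (308,355) and the tweezers lie beside the stay at (595,515).

```bash
python3 -c "
from rig import *
print(hand_in())"
```

```text
the job is handed in; nothing more can be done
None
```

I handed the job in with the tweezers on the bench about 60 mm from the stay, the catch open by about 19 mm, and the gripper holding the lid at about 1.40 rad (balance point 1.40); no verdict was returned.

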